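Press a lens cell home in a toggle-clamp nest

TASK

Slide the blue lens carrier on the aluminium nest until it sits flat and square against both steel stops, then swing the clamp's red handle over centre until it locks, so that the clamp presses the carrier's brass lens cell fully down, and take your hand off for a second to see that it holds by itself. Then swing the handle fully back open and leave the carrier seated against its stops. Do not push on the brass cell with the fingers, and leave the red lens block, the blue tray and the dropper bottle where they stand.

Things in the scene. Friction and masses are not known exactly. Their poses are not given: they have to be found in the camera images.
- nest: fixed aluminium nest plate, 180 x 130 mm, 10 mm thick. Origin on the bench straight below the seat; x points from the seat to the clamp, y to the left stop, z up. Plate: x -60..120 mm, y -85..45 mm. Steel stops, 14 mm high over the plate: back stop face at x = 24 mm (y -26..20), left stop face at y = 20 mm (x -26..14). Clamp bracket: x 37..109 mm, 44 mm wide, 58 mm high
- seat (a point): point on the plate's top face (10 mm over the bench) where the carrier's origin is when it is seated against both stops; axes as the nest
- carrier: loose blue plastic lens carrier, 48 (x) x 40 (y) x 16 mm, 0.12 kg, with a bore through its middle that holds the brass lens cell. Origin at the centre of its underside, z up. It starts on the plate, away from both stops, turned a little; seated, its x is along the nest's x
- lens_cell: brass lens cell: 24 mm round flange, 2 mm thick, on a 19 mm barrel 13 mm long, standing part way in the carrier's bore. Origin at the centre of the flange's underside, z up: 22 mm above the carrier's origin at the start (6 mm gap), 16 mm when fully down (flange on the carrier's top face). A tight bush in the bore holds it up; it goes down under about 8 N
- handle_pivot (a point): pivot of the clamp handle: 93.5 mm along the nest's x from its origin, 51 mm over the bench. The steel clamp arm has its own pivot at 52 mm, 43 mm over the bench, and is driven by a link. Open, the arm stands upright there, top 103 mm over the bench, its rubber pad 20 mm out towards the seat; closed, it lies level, its 14 mm pad on the seat's centre, arm top at 48 mm
- knob (a point): centre of the red ball (22 mm diameter) at the end of the clamp's red handle, 80 mm from the handle's pivot. The handle swings in the nest's x-z plane
- handle_angle (a joint): angle of the clamp handle in rad: 0 = open (handle leaning back away from the seat, 0.80 rad above the nest's +x), 1.48 = locked at its stop (2.28 rad above +x, so past upright, leaning towards the seat). Dead centre is at 1.40. The handle has friction and stays where it is left; it resists while the cell goes down, up to the dead centre
- red_lens_block: dark red rubber lens block, a 24 mm round knob-like piece 18 mm high, standing loose on the bench; bystander, origin at the centre of its underside
- blue_lens_tray: small open blue tray, 35 x 58 mm, 24 mm high, loose on the bench; bystander, origin at the centre of its underside
- dropper_bottle: slim white dropper bottle with a dark blue cap, 30 mm wide, 100 mm tall, standing loose on the bench; bystander, origin at the centre of its underside
Things that resemble listed ones, but are neither listed nor needed, are in the scene too. Of the things that look like the lens_cell, the smallest one is meant.

How it is judged:
By the outcome, as a careful person would: the job done as asked, in the order asked, and still so for the second after the job is handed in, with the robot touching nothing.
It also fails if it takes over 72 s, if anything falls off the work surface, if the arm or the gripper's body presses on something with over 40 N, if the wrist force passes 120 N, or if a joint passes its speed limit or range.

ROBOT

A 6-joint arm with a two-finger parallel gripper is mounted at the origin on a cart in front of the work surface, level with it; the furniture and walls round the work are solid. World frame = base frame: x ahead of the robot, y to its left, z up, the work surface at z = 0. Lengths are in m, angles in rad, forces in N, time in s.
With the tool pointing down it reaches from about 0.15 to 0.775 m from the base axis. Payload 6.1 kg.
Tool frame: the origin (TCP) lies midway between the tips of the shut fingers; the grasp point (between the pads) lies 19 mm behind it (r.grip_point_offset is the distance from the TCP to the grasp point, in m); z points along the fingers, y is the line along which they close (so a half turn about z gives the same grasp; the last joint's range is limited). The gripper opens to 85 mm and grips with 20 to 120 N. Pads are 22 mm wide; open, the fingers measure 114 mm over their backs; the gripper's body (76 mm by 85 mm) begins 54 mm behind the grasp point. The pads swing forward as they close: fully open they stand 13 mm farther back than shut.
Start: joints at [1.142, 0.126, -0.04, 1.405, 0, 1.571], TCP at [0.218, 0.477, 0.231] pointing down, gripper open.
Joint ranges: [-2.72, 2.72], [-0.95, 1.95], [-1.27, 1.35], [-1.78, 2.02], [-1.46, 1.47], [-3.14, 3.14]. Speed limits (rad/s): [2.39, 2.39, 3.01, 3.14, 3.14, 3.14].

INTERFACE

Orientations are given as a rotation vector (axis times angle).
In Python, from rig import r, cams, hand_in, spot_in, silhouettes gives the robot as it stands. The module is installed in compiled form; this text tells all that it offers.
- The arm moves only by the shell command python3 -m creep 'ROWS' [OPENING] [FORCE]. ROWS is JSON, a list of rows, each an object with "translation": the shift along the tool's x, y, z normalised to -1 to 1, where 1 is 150 mm, a list of three; "roll": the turn about the tool's z normalised to -1 to 1, where 1 is 180 degrees. A call has 1 to 10 rows; each row is the pose to reach, as a shift and turn from the pose commanded when the call began, along the tool's axes at that moment, turning the shorter way round; what a row does not reach only later rows make up. A row lasts 1/12 s, in which the tool goes at most 41.7 mm and 7.16 degrees, less where a joint would pass 70% of its speed; a pose out of reach is approached as far as the arm can. A call with a number of a shift or a turn outside -1 to 1 is refused whole. A call with a gripper value outside its range is refused whole. OPENING is the opening, from 0 (shut) to 1 (fully open), set as the call begins (- or left out, the last holds). The fingers move at their own pace and stop on an object; FORCE is the grip in N (left out, the last holds). Time passes only in rows, so rows that repeat a pose let the fingers close. It gives the time, the measured TCP pose, the force, the opening and the grip force at its end, in the units of the state.
- r.get_obs(): the state, without advancing time (a new reading comes with each control period).
- cams.snapshot(name): name is "scene" or "top" or "wrist"; returns the picture (400x640x3 uint8, red, green, blue); there is no depth.
- cams.calibration(name): a dict with "mtx" (3x3 intrinsics, pixels), "k1" (the pictures are not rectified: a ray, as slopes to the right and down, at radius r is drawn at 1 + k1 r^2 times it, then the intrinsics apply), "R" (3x3) and "t" (3): a world point X has camera coordinates R X + t. Camera axes: x right, y down, z forward; pixel columns grow to the right and rows downward; lengths in m; the calibration is good to about 2 mm. A picture is of the moment at which its call begins: read the wrist's pose just before it. calibration takes no time and is no camera call; for the wrist camera it gives the pose at the moment of the call.
- hand_in(): hands the job in; it is judged then, once.
Trained networks look in the newest picture that a camera, given by its name, has taken for a name from the list of things; names that differ only in an ending like _2 or _b are one class to them, and where a whole thing is asked for, a point or a joint stands for the part that bears it (a point fixed in the world has none). Each returns a list of dicts, best first, with "p" (0 to 1); they miss things now and then, are a little off and sometimes report something else, mostly with a low value. They report only what shows in the picture. A call takes as long as a camera call. They do not tell look-alikes from the thing itself.
- spot_in(camera, thing): "position" ([row, column] in pixels, amid what is visible of it).
- silhouettes(camera, thing): "region" (400x640 bool, what is visible of it) and "position" ([row, column] in pixels, amid what is visible of it).
The state is a dict: "time": time; "joints": joint angles; "joint_velocities": joint speeds; "joint_torque": joint torques, N m; "tcp_pos": TCP position; "ee_rot": TCP orientation; "force": force on the tool from outside, world axes, zero at the start; "torque": the same for the moment, N m; "finger_gap": finger opening in m; "finger_force": force on a finger pad.
Only numpy, scipy, OpenCV 4.12 (cv2) and the standard library are available. Lean on these libraries where they do the work, as an engineer would, in place of code of your own. Each camera call takes 0.05 s, during which the arm holds its last target. There are 200 camera calls.

## Working session

There is one attempt and no reset: what is moved stays moved. The work goes in short steps, Python scripts to look and compute and a shell command to move; the robot and the scene stay as the last step left them, time stands still between calls to the robot, and variables do not carry over. Pictures are saved under pics/ and viewed, at most 10 in all, crops included, and the job is handed in when it is done.

```bash
mkdir -p pics
cat > h.py <<'E'
import numpy as np, cv2
from rig import r, cams, hand_in, spot_in, silhouettes
def save(n,f):
    im=cams.snapshot(n); cv2.imwrite('pics/'+f,im[:,:,::-1]); return im
def ray(n,row,col,cal=None):
    c=cal or cams.calibration(n); m=np.array(c['mtx']); k=c['k1']
    d=np.array([(col-m[0,2])/m[0,0],(row-m[1,2])/m[1,1]]); u=d.copy()
    for _ in range(20): u=d/(1+k*(u@u))
    R=np.array(c['R']); t=np.array(c['t'])
    return -R.T@t, R.T@np.array([u[0],u[1],1])
def at(n,row,col,z,cal=None):
    o,d=ray(n,row,col,cal); return o+d*(z-o[2])/d[2]
def proj(n,X,cal=None):
    c=cal or cams.calibration(n); m=np.array(c['mtx']); p=np.array(c['R'])@np.array(X)+np.array(c['t'])
    u=p[:2]/p[2]; u=u*(1+c['k1']*(u@u)); return np.array([m[1,1]*u[1]+m[1,2], m[0,0]*u[0]+m[0,2]])
def tri(a,b):
    (o1,d1),(o2,d2)=a,b; s=np.linalg.lstsq(np.c_[d1,-d2],o2-o1,rcond=None)[0]
    p,q=o1+d1*s[0],o2+d2*s[1]; return (p+q)/2,np.linalg.norm(p-q)
E
python3 - <<'E'
from h import *
np.set_printoptions(precision=4,suppress=True)
for n in ['scene','top']:
    save(n,n+'1.png'); o,_=ray(n,200,320); print(n,'cam at',o)
    for th in ['nest','carrier','lens_cell','knob','red_lens_block','blue_lens_tray','dropper_bottle']:
        for d in spot_in(n,th)[:4]: print(n,th,round(d['p'],2),np.round(d['position']), at(n,*d['position'],0.02))
o=r.get_obs(); print(o)
E
```

```text
scene cam at [0.1233 0.3007 0.6008]
scene nest 0.79 [218. 328.] [ 0.4897 -0.328   0.02  ]
scene carrier 0.58 [230. 353.] [ 0.4198 -0.3226  0.02  ]
scene lens_cell 0.68 [282. 323.] [ 0.3956 -0.1495  0.02  ]
scene lens_cell 0.64 [227. 358.] [ 0.4146 -0.3351  0.02  ]
scene lens_cell 0.56 [273. 353.] [ 0.3573 -0.2027  0.02  ]
scene lens_cell 0.16 [220. 331.] [ 0.4807 -0.3264  0.02  ]
scene knob 0.56 [194. 306.] [ 0.5922 -0.3829  0.02  ]
scene red_lens_block 0.53 [207. 379.] [ 0.4061 -0.4329  0.02  ]
scene blue_lens_tray 0.82 [186. 342.] [ 0.5322 -0.4672  0.02  ]
scene dropper_bottle 0.65 [259. 288.] [ 0.4904 -0.1651  0.02  ]
top cam at [ 0.3285 -0.2749  0.921 ]
top nest 0.78 [212. 354.] [ 0.4793 -0.3403  0.02  ]
top carrier 0.77 [246. 347.] [ 0.4127 -0.3267  0.02  ]
top lens_cell 0.62 [278. 286.] [ 0.3532 -0.2129  0.02  ]
top lens_cell 0.61 [253. 248.] [ 0.3993 -0.1411  0.02  ]
top lens_cell 0.56 [247. 349.] [ 0.4113 -0.3309  0.02  ]
top knob 0.93 [153. 357.] [ 0.5949 -0.3461  0.02  ]
top red_lens_block 0.44 [250. 409.] [ 0.4075 -0.4441  0.02  ]
top blue_lens_tray 0.76 [183. 422.] [ 0.5373 -0.4722  0.02  ]
top dropper_bottle 0.16 [152. 358.] [ 0.5972 -0.3496  0.02  ]
{'time': 0.8, 'joints': array([ 1.142 ,  0.1258, -0.0396,  1.4054, -0.    ,  1.5708]), 'joint_velocities': array([-0.0005,  0.0003, -0.0004, -0.0008,  0.0028,  0.0009]), 'joint_torque': array([  0.0009, -43.5647,  35.3069,   0.0008,   0.0002,  -0.    ]), 'tcp_pos': array([0.2183, 0.4775, 0.2313]), 'ee_rot': array([0.6684, 3.0697, 0.0001]), 'force': array([-0.6376,  0.7366,  1.274 ]), 'torque': array([ 0.0637,  0.01  , -0.0182]), 'finger_force': 0.0, 'finger_gap': 0.0854166057188394}
```

Run:
```python
import cv2
a=cv2.imread('pics/top1.png')[110:310,220:450]; cv2.imwrite('pics/top1c.png',cv2.resize(a,None,fx=3,fy=3,interpolation=cv2.INTER_CUBIC)[:600,:800])
a=cv2.imread('pics/scene1.png')[150:320,240:440]; cv2.imwrite('pics/scene1c.png',cv2.resize(a,None,fx=3.5,fy=3.5,interpolation=cv2.INTER_CUBIC))
```

```text
(no output)
```

View pics/top1c.png

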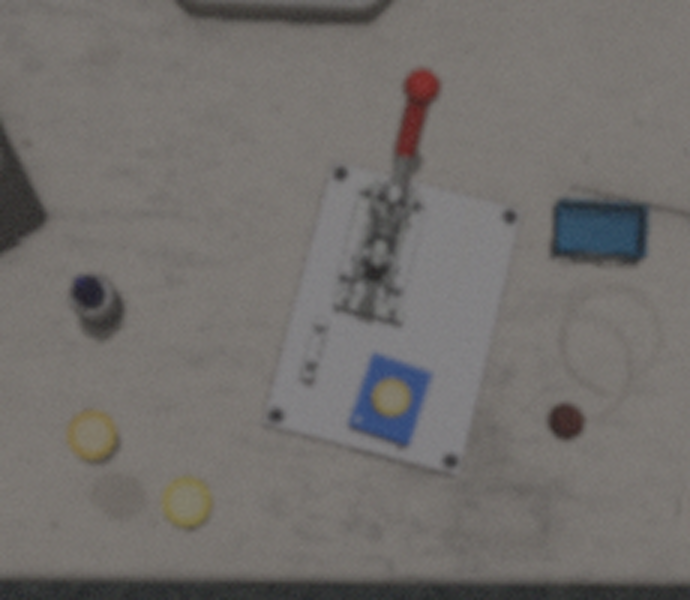

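View pics/scene1c.png

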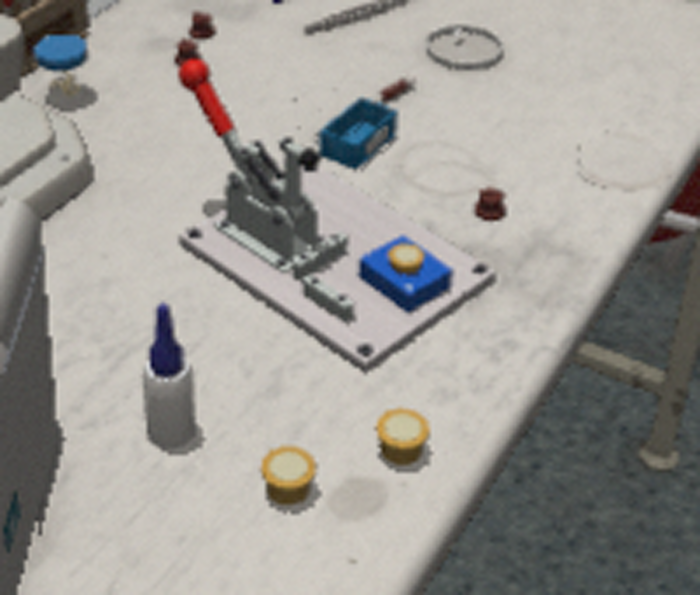

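```bash
cat > fit.py <<'E'
from h import *
from scipy.optimize import least_squares
np.set_printoptions(precision=4,suppress=True)
def T(p,x,y): 
    c,s=np.cos(p[2]),np.sin(p[2]); return np.array([p[0]+c*x-s*y,p[1]+s*x+c*y])
def rectfit(n,mask,z,cx,cy,w,h,p0,cal=None):
    cs,_=cv2.findContours(mask.astype(np.uint8),cv2.RETR_EXTERNAL,cv2.CHAIN_APPROX_NONE)
    c=max(cs,key=cv2.contourArea)[:,0,:]; P=np.array([at(n,q[1],q[0],z,cal)[:2] for q in c])
    def f(p):
        c,s=np.cos(p[2]),np.sin(p[2]); d=P-p[:2]
        u=np.abs(c*d[:,0]+s*d[:,1]-cx)-w/2; v=np.abs(-s*d[:,0]+c*d[:,1]-cy)-h/2
        return np.where((u>0)&(v>0),np.hypot(u,v),np.maximum(u,v))
    q=least_squares(f,p0,loss='soft_l1',f_scale=0.001); return q.x, np.median(np.abs(f(q.x)))
E
python3 - <<'E'
from fit import *
im=cv2.imread('pics/top1.png'); hsv=cv2.cvtColor(im,cv2.COLOR_BGR2HSV)
for n in ['top']:
    # plate silhouette
    cams.snapshot(n)
    m=silhouettes(n,'nest')[0]['region']; mc=silhouettes(n,'carrier')[0]['region']
    np.save('m.npy',m); 
    m=cv2.morphologyEx(m.astype(np.uint8),cv2.MORPH_OPEN,np.ones((15,15)))
    p,e=rectfit(n,m,0.01,.03,-.02,.18,.13,[.43,-.32,-.26]); print('nest',p,e)
    b=((hsv[...,0]>100)&(hsv[...,0]<125)&(hsv[...,1]>120)); b[:225]=0; b[265:]=0; b[:,:330]=0; b[:,370:]=0
    b=cv2.morphologyEx(b.astype(np.uint8),cv2.MORPH_CLOSE,np.ones((13,13)))
    for mm,s in ((mc,'net'),(b,'hsv')):
        q,e=rectfit(n,mm,0.024,0,0,.048,.040,[.41,-.33,-.26]); d=q[:2]-p[:2]; c,s_=np.cos(p[2]),np.sin(p[2])
        print(s,q,e,'in nest',c*d[0]+s_*d[1],-s_*d[0]+c*d[1],q[2]-p[2])
    for h in [(-.05,-.075),(-.05,.035),(.11,.035),(.11,-.075)]: print('bolt px',proj(n,[*T(p,*h),.01]))
    k=T(p,.1492,0); print('knob px',proj(n,[*k,.1084]),'pos',k)
from scipy.spatial.transform import Rotation as Ro
print(Ro.from_rotvec(r.get_obs()['ee_rot']).as_matrix())
c=cams.calibration('wrist'); o=r.get_obs(); M=Ro.from_rotvec(o['ee_rot']).as_matrix()
print('wrist cam in tool',M.T@(-c['R'].T@c['t']-o['tcp_pos']),'axes',M.T@c['R'].T, c['mtx'])
cv2.imwrite('pics/both.png',cv2.resize(np.vstack([im,cv2.imread('pics/scene1.png')]),(480,600)))
E
```

```text
nest [ 0.4533 -0.3087 -0.2486] 0.001679882043872434
net [ 0.4197 -0.3314 -0.324 ] 0.0004948492603226821 in nest -0.027021459342961844 -0.030308425919964587 -0.07534192031207626
hsv [ 0.4175 -0.3331 -0.2899] 0.0033738152236218264 in nest -0.028680275968368803 -0.032529511493930324 -0.04121332363307684
bolt px [261.0781 368.8444]
bolt px [246.2873 312.717 ]
bolt px [167.4667 333.7369]
bolt px [181.4519 388.2323]
knob px [137.5052 360.0578] pos [ 0.5979 -0.3454]
[[-0.9095  0.4158  0.    ]
 [ 0.4158  0.9095  0.    ]
 [ 0.      0.     -1.    ]]
wrist cam in tool [ 0.0758 -0.     -0.143 ] axes [[ 0.0002 -0.9552 -0.2961]
 [ 1.      0.0001  0.0004]
 [-0.0003 -0.2961  0.9552]] [[318.5874   0.     318.347 ]
 [  0.     318.5874 194.6162]
 [  0.       0.       1.    ]]
```

View pics/both.png

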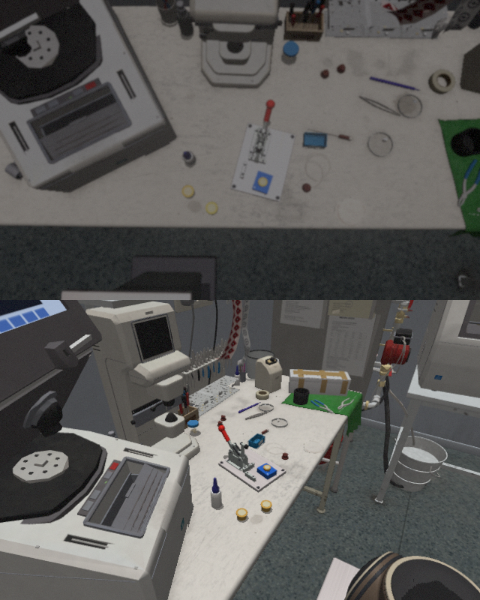

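```bash
python3 -m creep '[{"translation":[-0.44,-0.97,0],"roll":0},{"translation":[-0.44,-0.97,0],"roll":0},{"translation":[-0.44,-0.97,0],"roll":0},{"translation":[-0.44,-0.97,0],"roll":0},{"translation":[-0.44,-0.97,0],"roll":0}]' 0.3 20
python3 -m creep '[{"translation":[-0.44,-0.97,0],"roll":0},{"translation":[-0.44,-0.97,0],"roll":0},{"translation":[-0.44,-0.97,0],"roll":0},{"translation":[-0.44,-0.97,0],"roll":0},{"translation":[-0.44,-0.97,0],"roll":0}]'
python3 -m creep '[{"translation":[-0.44,-0.97,0],"roll":0},{"translation":[-0.44,-0.97,0],"roll":0},{"translation":[-0.44,-0.97,0],"roll":0},{"translation":[-0.44,-0.97,0],"roll":0},{"translation":[-0.44,-0.97,0],"roll":0}]'
python3 -m creep '[{"translation":[-0.44,-0.97,0],"roll":-0.04},{"translation":[-0.44,-0.97,0],"roll":-0.058},{"translation":[-0.44,-0.97,0],"roll":-0.058},{"translation":[-0.44,-0.97,0],"roll":-0.058},{"translation":[-0.44,-0.97,0],"roll":-0.058}]'
python3 -c "
from h import *
from scipy.spatial.transform import Rotation as Ro
o=r.get_obs();print(o['tcp_pos'],o['joints'],Ro.from_rotvec(o['ee_rot']).as_matrix(),o['finger_gap'])"
```

```text
time: 1.37
tcp_pos: [0.2168, 0.3128, 0.2319]
ee_rot: [0.672, 3.068, -0.002]
force: [0.3, 0.8, 0.5]
finger_gap: 0.0264
finger_force: 0.0
time: 1.78
tcp_pos: [0.2167, 0.1536, 0.2317]
ee_rot: [0.678, 3.066, -0.001]
force: [0.1, 0.7, -1.6]
finger_gap: 0.0256
finger_force: 0.0
time: 2.2
tcp_pos: [0.2169, -0.0036, 0.2317]
ee_rot: [0.67, 3.068, -0.0]
force: [0.7, 0.9, -0.0]
finger_gap: 0.0256
finger_force: 0.0
time: 2.62
tcp_pos: [0.2164, -0.1633, 0.2317]
ee_rot: [0.384, 3.116, -0.001]
force: [1.1, 1.1, 0.3]
finger_gap: 0.0258
finger_force: 0.0
[ 0.21642096 -0.16325077  0.23171984] [-6.46898663e-01 -3.59629036e-01 -4.59079212e-01  1.46936385e+00
  5.85428516e-04 -4.01441924e-01] [[-9.70024593e-01  2.42999064e-01  1.93463251e-03]
 [ 2.42998089e-01  9.70026494e-01 -7.27611685e-04]
 [-2.05345375e-03 -2.35689224e-04 -9.99997864e-01]] 0.02576496034844138
```

```bash
python3 -m creep '[{"translation":[-0.72,-0.76,0],"roll":0},{"translation":[-0.72,-0.76,0],"roll":0},{"translation":[-0.72,-0.76,0],"roll":0},{"translation":[-0.72,-0.76,0],"roll":0},{"translation":[-0.72,-0.76,0],"roll":0}]'
python3 -m creep '[{"translation":[-0.72,0,0.6],"roll":0},{"translation":[-0.72,0,0.6],"roll":0},{"translation":[-0.72,0,0.6],"roll":0},{"translation":[-0.72,0,0.6],"roll":0},{"translation":[-0.72,0,0.6],"roll":0},{"translation":[-0.72,0,0.6],"roll":0}]'
python3 - <<'E'
from fit import *
cal=cams.calibration('wrist'); im=save('wrist','w1.png'); 
p0=[.4533,-.3087,-.2486]
for th in ['carrier','lens_cell']:
    for s in silhouettes('wrist',th)[:2]:
        m=s['region']; print(th,s['p'],s['position'],m.sum())
        if th=='carrier': np.save('mc.npy',m)
print('pred bolts/seat', [proj('wrist',[*T(p0,*h),.01],cal) for h in [(-.05,-.075),(-.05,.035),(0,0)]])
import pickle; pickle.dump(cal,open('cal1.pkl','wb'))
cv2.imwrite('pics/w1c.png',cv2.resize(im[:,:,::-1],(800,500)))
E
```

```text
time: 3.03
tcp_pos: [0.2962, -0.303, 0.2298]
ee_rot: [-0.39, -3.117, 0.0]
force: [-0.2, 0.7, 0.5]
finger_gap: 0.0258
finger_force: 0.0
time: 3.53
tcp_pos: [0.3978, -0.3239, 0.1408]
ee_rot: [-0.384, -3.116, -0.002]
force: [0.3, 0.7, 0.7]
finger_gap: 0.0256
finger_force: 0.0
carrier 0.63 [342.8, 187.8] 83
carrier 0.59 [202.9, 316.9] 1900
lens_cell 0.79 [219.2, 312.0] 598
lens_cell 0.72 [105.6, 449.5] 1290
pred bolts/seat [array([185.0729, 265.8586]), array([185.4551, 389.0656]), array([236.6981, 348.1749])]
```

View pics/w1c.png

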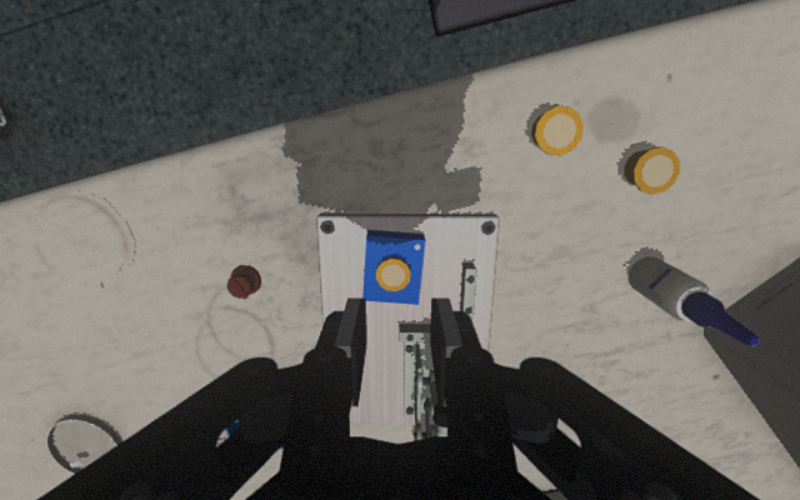

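Run:
```python
import cv2
a=cv2.imread('pics/w1.png')[160:285,240:410]; cv2.imwrite('pics/w1z.png',cv2.resize(a,None,fx=4.7,fy=4.7,interpolation=cv2.INTER_CUBIC))
```

```text
(no output)
```

View pics/w1z.png

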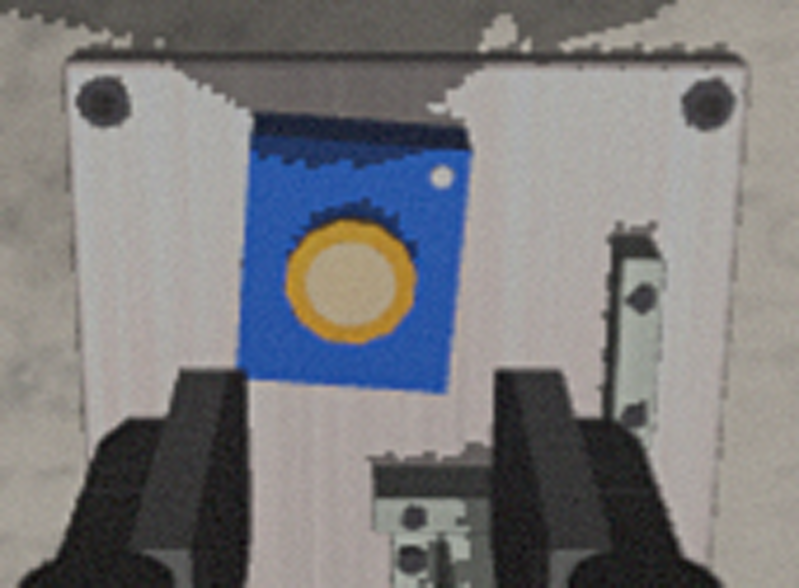

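Run:
```python
from fit import *; import pickle
cal=pickle.load(open('cal1.pkl','rb'))
px=lambda u,v:(v/4.7+160-.4,u/4.7+240-.4)
N=[((67,68),-60,-85,10),((747,68),-60,45,10),((622,258),-26,20,24),((375,497),24,-26,24)]
def f(p):
    return np.concatenate([at('wrist',*px(*c),z/1000,cal)[:2]-T(p,x/1e3,y/1e3) for c,x,y,z in N])
q=least_squares(f,[.4533,-.3087,-.2486]); p=q.x; print('nest',p,q.fun*1e3)
C=[((447,393),24,20,26),((238,378),24,-20,26),((470,150),-24,20,26)]
def g(p):
    return np.concatenate([at('wrist',*px(*c),z/1000,cal)[:2]-T(p,x/1e3,y/1e3) for c,x,y,z in C])
s=least_squares(g,[.42,-.333,-.3]); d=s.x[:2]-p[:2]; c_,s_=np.cos(p[2]),np.sin(p[2])
print('carrier',s.x,s.fun*1e3,'in nest mm',1e3*(c_*d[0]+s_*d[1]),1e3*(-s_*d[0]+c_*d[1]),np.degrees(s.x[2]-p[2]))
o=r.get_obs(); d=o['tcp_pos'][:2]-p[:2]; print('tcp nest',1e3*(c_*d[0]+s_*d[1]),1e3*(-s_*d[0]+c_*d[1]),o['tcp_pos'][2])
print('block nest', [1e3*np.array([[c_,s_],[-s_,c_]])@(np.array(b)-p[:2]) for b in ([.4075,-.4441],at('wrist',281/1.25,243/1.25,.01,cal)[:2])])
# top check
for h in [(-60,-85),(-60,45),(120,-85),(120,45)]: print(h,proj('top',[*T(p,h[0]/1e3,h[1]/1e3),.01]))
print('knob',proj('top',[*T(p,.1492,0),.1084]),proj('scene',[*T(p,.1492,0),.1084]))
```

```text
nest [ 0.4521 -0.3095 -0.2443] [ 0.8411  1.0047  0.4467 -1.1131 -0.5358 -0.0806 -0.752   0.189 ]
carrier [ 0.4199 -0.3329 -0.3163] [ 0.0905 -0.1627 -0.0821  0.3141 -0.0083 -0.1514] in nest mm -25.544167260721533 -30.46904233087322 -4.125182871050664
tcp nest -49.05235710196686 -28.0604588618999 0.14294396895638123
block nest [array([ -10.7063, -141.3742]), array([ -11.1377, -142.205 ])]
(-60, -85) [268.0812 373.3584]
(-60, 45) [250.8244 306.8162]
(120, -85) [178.2897 394.5931]
(120, 45) [162.0849 330.2298]
knob [138.0902 360.1827] [171.1108 294.531 ]
```

```bash
python3 -m creep '[{"translation":[-0.16,-0.4,0],"roll":0},{"translation":[-0.16,-0.4,0],"roll":0},{"translation":[-0.16,-0.4,0.2],"roll":0},{"translation":[-0.16,-0.4,0.4],"roll":0},{"translation":[-0.16,-0.4,0.6],"roll":0},{"translation":[-0.16,-0.4,0.75],"roll":0},{"translation":[-0.16,-0.4,0.83],"roll":0},{"translation":[-0.16,-0.4,0.855],"roll":0},{"translation":[-0.16,-0.4,0.855],"roll":0}]'
cat > st.py <<'E'
from fit import *
P=np.array([.4521,-.3095,-.2443]); c_,s_=np.cos(P[2]),np.sin(P[2])
def nest(X): d=np.asarray(X)[:2]-P[:2]; return 1e3*np.array([c_*d[0]+s_*d[1],-s_*d[0]+c_*d[1]])
def st():
    o=r.get_obs(); f=o['force']; print('t',o['time'],'tcp nest',nest(o['tcp_pos']),o['tcp_pos'][2]*1e3,'F nest',c_*f[0]+s_*f[1],-s_*f[0]+c_*f[1],f[2])
def car(n='top',rows=slice(200,290),cols=slice(290,400)):
    cal=cams.calibration(n); im=cams.snapshot(n); hsv=cv2.cvtColor(im,cv2.COLOR_RGB2HSV)
    ms=silhouettes(n,'carrier')
    for s in ms[:2]:
        q,e=rectfit(n,s['region'],0.024,0,0,.048,.040,[*T(P,-.01,-.01),-.28],cal); print(n,'carrier nest',nest(q[:2]),np.degrees(q[2]-P[2]),e*1e3,s['p'],s['region'].sum())
    return im
E
python3 -c "
from st import *
st();car()"
```

```text
time: 4.43
tcp_pos: [0.406, -0.3889, 0.0135]
ee_rot: [-0.387, -3.118, 0.0]
force: [0.5, 0.1, 0.5]
finger_gap: 0.0257
finger_force: 0.0
t 4.4333 tcp nest [-25.5199 -88.1876] 13.53481554894509 F nest 0.4845509872927481 0.1797256160074308 0.47295627141504
```

```bash
python3 -m creep '[{"translation":[0,0.03,0],"roll":0},{"translation":[0,0.06,0],"roll":0},{"translation":[0,0.09,0],"roll":0},{"translation":[0,0.12,0],"roll":0},{"translation":[0,0.15,0],"roll":0},{"translation":[0,0.18,0],"roll":0},{"translation":[0,0.2,0],"roll":0},{"translation":[0,0.22,0],"roll":0},{"translation":[0,0.24,0],"roll":0},{"translation":[0,0.24,0],"roll":0}]'
python3 -c "
from st import *
st();car('wrist');im=save('wrist','w2.png')
for s in spot_in('wrist','lens_cell'): print(s['p'],s['position'],nest(at('wrist',*s['position'],.034)))
im=save('scene','s2.png'); a=cv2.resize(im[170:270,280:420],None,fx=3,fy=3)
b=cv2.imread('pics/w2.png')[150:300,220:420][:,:,::-1]; b=cv2.resize(b,None,fx=1.9,fy=2); cv2.imwrite('pics/c2.png',np.hstack([a[:300],b])[:,:,::-1])
"
```

```text
time: 5.37
tcp_pos: [0.4155, -0.3533, 0.0129]
ee_rot: [-0.386, -3.118, -0.001]
force: [-0.6, -0.5, 0.3]
finger_gap: 0.0256
finger_force: 0.0
t 5.3667 tcp nest [-24.9164 -51.3508] 12.912103143750704 F nest -0.47757994917701646 -0.6416813472833697 0.25898093125387933
wrist carrier nest [-32.7991  -4.4351] 3.494950775200204 1.5449939585802461 0.72 5667
0.55 [57.3, 614.8] [-114.8803   55.7983]
```

View pics/c2.png

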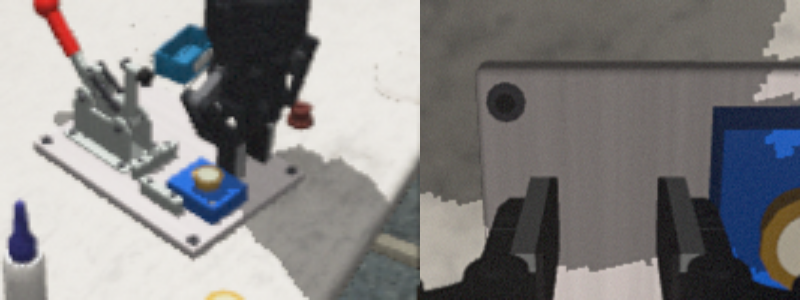

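```bash
python3 -m creep '[{"translation":[0,-0.06,0],"roll":0},{"translation":[0.15,-0.06,0],"roll":0},{"translation":[0.37,-0.06,0],"roll":0},{"translation":[0.37,0,0],"roll":0},{"translation":[0.37,0.2,0],"roll":0},{"translation":[0.37,0.33,0],"roll":0},{"translation":[0.37,0.33,0],"roll":0},{"translation":[0.37,0.33,0],"roll":0}]' 0.1
python3 -c "
from st import *
st();car('wrist')"
```

```text
time: 6.28
tcp_pos: [0.3739, -0.2924, 0.0132]
ee_rot: [0.384, 3.118, -0.001]
force: [1.1, 0.2, -0.1]
finger_gap: 0.0084
finger_force: 0.0
t 6.2833 tcp nest [-79.9621  -2.3322] 13.236501528851749 F nest 0.9777288840043672 0.42082482876845506 -0.12507109772424913
wrist carrier nest [-40.7756 -23.4466] -93.12588141386713 4.470322845347721 0.96 1059
wrist carrier nest [-49.269  -52.6428] -1.4582797973624393 3.00385327363073 0.67 3083
```

```bash
python3 -m creep '[{"translation":[-0.05,0,0],"roll":0},{"translation":[-0.1,0,0],"roll":0},{"translation":[-0.13,0,0],"roll":0},{"translation":[-0.155,0,0],"roll":0},{"translation":[-0.18,0,0],"roll":0},{"translation":[-0.205,0,0],"roll":0},{"translation":[-0.23,0,0],"roll":0},{"translation":[-0.25,0,0],"roll":0},{"translation":[-0.265,0,0],"roll":0},{"translation":[-0.28,0,0],"roll":0}]'
python3 -c "
from st import *
st()"
python3 -m creep '[{"translation":[-0.005,0,0],"roll":0},{"translation":[-0.01,0,0],"roll":0},{"translation":[-0.015,0,0],"roll":0},{"translation":[-0.02,0,0],"roll":0}]'
python3 -c "
from st import *
st()"
```

```text
time: 7.22
tcp_pos: [0.4146, -0.3027, 0.0129]
ee_rot: [-0.386, -3.118, -0.0]
force: [-0.7, -0.6, -0.3]
finger_gap: 0.0085
finger_force: 0.4
t 7.2167 tcp nest [-37.9914  -2.4604] 12.94197225032153 F nest -0.56882425888009 -0.7967034053883386 -0.31253204976193505
time: 7.55
tcp_pos: [0.4172, -0.3034, 0.013]
ee_rot: [-0.386, -3.117, -0.0]
force: [-3.8, 1.0, 1.7]
finger_gap: 0.0082
finger_force: 2.1
t 7.55 tcp nest [-35.3599  -2.511 ] 13.042597808973978 F nest -3.952338976692861 0.05954674898961598 1.6832028766005425
```

```bash
python3 -m creep '[{"translation":[-0.004,0,0],"roll":0},{"translation":[-0.008,0,0],"roll":0},{"translation":[-0.008,0,0],"roll":0}]'
python3 -c "
from st import *
st()"
```

```text
time: 7.8
tcp_pos: [0.4172, -0.3033, 0.013]
ee_rot: [-0.386, -3.115, -0.0]
force: [-5.7, 1.4, 4.1]
finger_gap: 0.0085
finger_force: 3.1
t 7.8 tcp nest [-35.3681  -2.4627] 12.9937767316489 F nest -5.9005062905057635 0.0029171112294710255 4.058024381286882
```

```bash
python3 -m creep '[{"translation":[0.1,0,0],"roll":0},{"translation":[0.2,0,0],"roll":0},{"translation":[0.2,-0.25,0],"roll":0},{"translation":[0.2,-0.5,0],"roll":0},{"translation":[0.2,-0.57,0],"roll":0},{"translation":[0.2,-0.57,0],"roll":0},{"translation":[0,-0.57,0],"roll":0},{"translation":[-0.18,-0.57,0],"roll":0},{"translation":[-0.18,-0.57,0],"roll":0},{"translation":[-0.18,-0.57,0],"roll":0}]' 0.3
python3 -m creep '[{"translation":[0,0.08,0],"roll":0},{"translation":[0,0.13,0],"roll":0},{"translation":[0,0.17,0],"roll":0},{"translation":[0,0.2,0],"roll":0},{"translation":[0,0.215,0],"roll":0},{"translation":[0,0.23,0],"roll":0},{"translation":[0,0.24,0],"roll":0},{"translation":[0,0.25,0],"roll":0},{"translation":[0,0.255,0],"roll":0}]'
python3 -c "
from st import *
st()"
```

```text
time: 8.63
tcp_pos: [0.4251, -0.3926, 0.0128]
ee_rot: [0.384, 3.118, 0.001]
force: [0.3, 0.2, 0.1]
finger_gap: 0.0257
finger_force: 0.0
time: 9.38
tcp_pos: [0.4331, -0.3565, 0.0132]
ee_rot: [0.387, 3.118, -0.001]
force: [-0.4, -1.0, 0.8]
finger_gap: 0.0258
finger_force: 0.7
t 9.3833 tcp nest [ -7.0541 -50.1541] 13.173488094053603 F nest -0.10180076983968409 -1.0393633384981662 0.8239416316908101
```

```bash
python3 -m creep '[{"translation":[0,0.006,0],"roll":0},{"translation":[0,0.012,0],"roll":0},{"translation":[0,0.018,0],"roll":0},{"translation":[0,0.024,0],"roll":0},{"translation":[0,0.03,0],"roll":0}]'
python3 -c "
from st import *
st()"
```

```text
time: 9.8
tcp_pos: [0.434, -0.353, 0.0132]
ee_rot: [-0.387, -3.117, 0.005]
force: [-3.2, -7.8, 0.6]
finger_gap: 0.0253
finger_force: 4.1
t 9.8 tcp nest [ -7.0536 -46.6106] 13.229168507205618 F nest -1.1705007298295633 -8.358169075656146 0.5947269185391187
```

```bash
python3 -m creep '[{"translation":[0,-0.15,0],"roll":0},{"translation":[0,-0.2,0],"roll":0},{"translation":[0.15,-0.2,-0.2],"roll":0},{"translation":[0.3,-0.1,-0.45],"roll":0},{"translation":[0.4,0.1,-0.7],"roll":0},{"translation":[0.4,0.25,-0.87],"roll":0},{"translation":[0.4,0.25,-0.87],"roll":0},{"translation":[0.4,0.25,-0.87],"roll":0}]'
python3 - <<'E'
from st import *
import pickle
st(); cal=cams.calibration('wrist'); pickle.dump(cal,open('cal3.pkl','wb')); save('wrist','w3.png'); car('wrist')
a=cv2.imread('pics/w3.png'); r0,c0=map(int,proj('wrist',[*P[:2],.02],cal)); print(r0,c0)
cv2.imwrite('pics/w3z.png',cv2.resize(a[r0-62:r0+50,c0-70:c0+70],None,fx=5,fy=5,interpolation=cv2.INTER_CUBIC))
E
```

```text
time: 10.47
tcp_pos: [0.3865, -0.3003, 0.1462]
ee_rot: [0.383, 3.113, -0.003]
force: [-0.1, -0.2, -0.5]
finger_gap: 0.0259
finger_force: 0.0
t 10.4667 tcp nest [-65.8772  -6.957 ] 146.2495079065563 F nest -0.01357032102430384 -0.21031284720214596 -0.4683380843113599
wrist carrier nest [-3.625  -1.5882] -3.9795671078465737 2.306493772891407 0.74 1670
wrist carrier nest [  1.2515 -11.8734] 1.5387403721814845 43.031099240807066 0.71 12865
253 325
```

View pics/w3z.png

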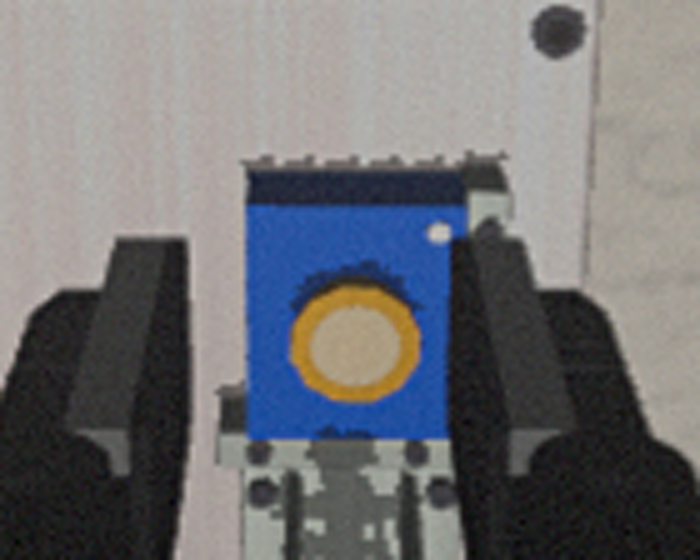

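```bash
python3 -m creep '[{"translation":[0,0,-0.2],"roll":0},{"translation":[-0.25,0.02,-0.25],"roll":0},{"translation":[-0.5,0.02,-0.25],"roll":0},{"translation":[-0.75,0.02,-0.25],"roll":0},{"translation":[-0.75,0.02,-0.25],"roll":0},{"translation":[-0.75,0.02,-0.25],"roll":0}]' 0.6
python3 -m creep '[{"translation":[-0.25,0.025,0],"roll":0},{"translation":[-0.5,0.025,0],"roll":0},{"translation":[-0.68,0.025,0],"roll":0},{"translation":[-0.68,0.025,0],"roll":0},{"translation":[-0.68,0.025,0],"roll":0},{"translation":[-0.68,0.025,0],"roll":0}]'
python3 - <<'E'
from st import *
st()
a=save('wrist','w4.png')
for s in silhouettes('wrist','knob')[:2]:
    R=s['region']; h=cv2.cvtColor(a,cv2.COLOR_RGB2HSV); print(s['p'],s['position'],R.sum())
print('knob pred',proj('wrist',[*T(P,.1492,0),.1084]))
E
```

```text
time: 11.12
tcp_pos: [0.4957, -0.3257, 0.1772]
ee_rot: [-0.385, -3.113, -0.004]
force: [-0.6, -0.4, -0.8]
finger_gap: 0.0515
finger_force: 0.0
time: 11.62
tcp_pos: [0.5933, -0.3466, 0.1801]
ee_rot: [-0.387, -3.115, -0.001]
force: [0.1, 0.5, -0.1]
finger_gap: 0.0512
finger_force: 0.0
t 11.6167 tcp nest [145.9947  -1.8318] 180.0577045103654 F nest -0.00793418339208006 0.46642448015569415 -0.07317891582563657
0.89 [180.2, 318.4] 2093
0.24 [85.2, 297.1] 20442
knob pred [210.6324 320.8209]
```

Run:
```python
from st import *
a=cv2.imread('pics/w4.png'); h=cv2.cvtColor(a,cv2.COLOR_BGR2HSV)
m=(((h[...,0]<8)|(h[...,0]>172))&(h[...,1]>140)&(h[...,2]>50)).astype(np.uint8); m[:130]=0; m[280:]=0; m[:,:250]=0; m[:,400:]=0
ys,xs=np.nonzero(m); 
for y in range(ys.min(),ys.max()+1,4): q=xs[ys==y]; print(y,q.min() if len(q) else 0,q.max() if len(q) else 0, end='; ')
```

```text
155 316 323; 159 312 327; 163 311 327; 167 311 327; 171 312 327; 175 311 327; 179 311 327; 183 312 327; 187 311 327; 191 311 327; 195 311 327; 199 311 326; 203 308 331; 207 306 332; 211 305 333; 215 306 333; 219 308 331; 223 312 328;
```

```bash
python3 -m creep '[{"translation":[-0.023,0.003,0.15],"roll":0},{"translation":[-0.023,0.003,0.35],"roll":0},{"translation":[-0.023,0.003,0.5],"roll":0},{"translation":[-0.023,0.003,0.59],"roll":0},{"translation":[-0.023,0.003,0.61],"roll":0},{"translation":[-0.023,0.003,0.61],"roll":0},{"translation":[-0.023,0.003,0.61],"roll":0}]' 0.6
python3 -m creep '[{"translation":[0,0,0],"roll":0},{"translation":[0,0,0],"roll":0},{"translation":[0,0,0],"roll":0},{"translation":[0,0,0],"roll":0},{"translation":[0,0,0],"roll":0},{"translation":[0,0,0],"roll":0}]' 0 30
python3 -c "
from st import *
st()"
```

```text
time: 12.3
tcp_pos: [0.5982, -0.3473, 0.0911]
ee_rot: [0.387, 3.116, -0.001]
force: [-0.6, 0.2, -0.2]
finger_gap: 0.0508
finger_force: 0.0
time: 12.8
tcp_pos: [0.599, -0.3474, 0.0912]
ee_rot: [0.386, 3.116, -0.002]
force: [-1.4, 0.2, 6.0]
finger_gap: 0.0198
finger_force: 29.1
t 12.8 tcp nest [151.6811  -1.2375] 91.20280533316898 F nest -1.424832075921761 -0.12102711108396785 5.983007011836303
```

```bash
python3 -m creep '[{"translation":[0,0,0],"roll":0},{"translation":[0,0,0],"roll":0},{"translation":[0.013,0,0.027],"roll":0},{"translation":[0.013,0,0.027],"roll":0},{"translation":[0.013,0,0.027],"roll":0}]' 0.4
python3 -m creep '[{"translation":[0,0,0],"roll":0},{"translation":[0,0,0],"roll":0},{"translation":[0,0,0],"roll":0},{"translation":[0,0,0],"roll":0},{"translation":[0,0,0],"roll":0}]' 0 30
python3 -c "
from st import *
st()"
```

```text
time: 13.22
tcp_pos: [0.596, -0.3463, 0.0847]
ee_rot: [-0.386, -3.116, -0.001]
force: [0.3, -0.5, -0.1]
finger_gap: 0.0342
finger_force: 0.0
time: 13.63
tcp_pos: [0.5963, -0.3467, 0.0853]
ee_rot: [-0.386, -3.117, 0.0]
force: [-1.1, -1.0, -1.6]
finger_gap: 0.02
finger_force: 29.3
t 13.6333 tcp nest [148.8772  -1.1759] 85.33993676858594 F nest -0.8080756399642132 -1.2312992824790454 -1.596170652652459
```

```bash
python3 -m creep '[{"translation":[0.03,0,-0.027],"roll":0},{"translation":[0.061,0,-0.051],"roll":0},{"translation":[0.095,0,-0.073],"roll":0},{"translation":[0.13,0,-0.093],"roll":0},{"translation":[0.203,0,-0.124],"roll":0},{"translation":[0.281,0,-0.143],"roll":0},{"translation":[0.36,0,-0.151],"roll":0},{"translation":[0.36,0,-0.151],"roll":0}]'
python3 -c "
from st import *
st()"
```

```text
time: 14.3
tcp_pos: [0.5421, -0.3329, 0.1096]
ee_rot: [0.387, 3.117, -0.001]
force: [-1.8, -0.7, 1.2]
finger_gap: 0.0201
finger_force: 30.3
t 14.3 tcp nest [92.979  -0.9554] 109.60838281714686 F nest -1.582116080613426 -1.1066905091236428 1.2063332286312973
```

```bash
python3 -m creep '[{"translation":[0.04,0,0.001],"roll":0},{"translation":[0.08,0,0.005],"roll":0},{"translation":[0.12,0,0.012],"roll":0},{"translation":[0.159,0,0.021],"roll":0},{"translation":[0.197,0,0.034],"roll":0},{"translation":[0.233,0,0.049],"roll":0},{"translation":[0.269,0,0.067],"roll":0},{"translation":[0.304,0,0.087],"roll":0},{"translation":[0.304,0,0.087],"roll":0}]'
python3 -c "
from st import *
st()"
python3 -m creep '[{"translation":[0.02,0,0.015],"roll":0},{"translation":[0.04,0,0.031],"roll":0},{"translation":[0.055,0,0.042],"roll":0},{"translation":[0.065,0,0.05],"roll":0},{"translation":[0.065,0,0.05],"roll":0}]'
python3 -c "
from st import *
st()"
```

```text
time: 15.05
tcp_pos: [0.4998, -0.3222, 0.0964]
ee_rot: [0.386, 3.116, -0.001]
force: [0.0, 0.3, 6.6]
finger_gap: 0.0198
finger_force: 29.7
t 15.05 tcp nest [49.3999 -0.7875] 96.36361810641544 F nest -0.02711377084703758 0.2654441311080874 6.646858017148518
time: 15.47
tcp_pos: [0.4899, -0.3197, 0.0887]
ee_rot: [0.386, 3.117, -0.001]
force: [-2.6, -0.2, 7.9]
finger_gap: 0.0197
finger_force: 29.1
t 15.4667 tcp nest [39.1721 -0.7712] 88.71873342102332 F nest -2.4982751988557004 -0.8336382592899255 7.937636460673908
```

```bash
python3 -m creep '[{"translation":[0.01,0,0.009],"roll":0},{"translation":[0.02,0,0.018],"roll":0},{"translation":[0.03,0,0.027],"roll":0},{"translation":[0.03,0,0.027],"roll":0}]'
python3 -c "
from st import *
st();import cv2
im=save('scene','s5.png'); cv2.imwrite('pics/s5c.png',cv2.resize(im[150:270,270:430],None,fx=5,fy=5)[:,:,::-1])
"
```

```text
time: 15.8
tcp_pos: [0.4848, -0.3184, 0.084]
ee_rot: [-0.386, -3.116, 0.0]
force: [-4.1, -0.1, 5.2]
finger_gap: 0.02
finger_force: 29.1
t 15.8 tcp nest [33.8601 -0.6966] 83.98215392196403 F nest -3.947354609619054 -1.0572198876544334 5.206887871721062
```

View pics/s5c.png

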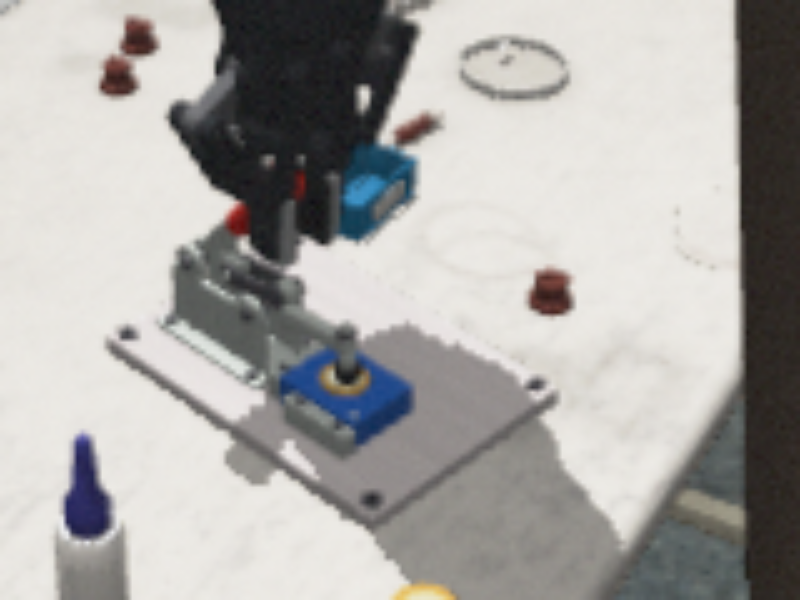

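```bash
python3 -m creep '[{"translation":[0.01,0,0.01],"roll":0},{"translation":[0.02,0,0.02],"roll":0},{"translation":[0.02,0,0.02],"roll":0}]'
python3 -c "
from st import *
st()
for n in ['scene','top']:
  im=cams.snapshot(n); cal=cams.calibration(n); h=cv2.cvtColor(im,cv2.COLOR_RGB2HSV); m=((h[...,0]<8)|(h[...,0]>172))&(h[...,1]>150)&(h[...,2]>60)
  for a in (2.2,2.28,2.38):
    print(n,a,[proj(n,[*T(P,.0935+l*np.cos(a),0),.051+l*np.sin(a)],cal) for l in (.03,.05,.08)])
  w=[slice(140,230),slice(280,400)]; ys,xs=np.nonzero(m[w[0],w[1]]); print([(y+140,xs[ys==y].min()+280,xs[ys==y].max()+280) for y in np.unique(ys)][::2])
"
```

```text
time: 16.1
tcp_pos: [0.482, -0.3176, 0.081]
ee_rot: [-0.386, -3.117, -0.0]
force: [-3.1, 0.3, 5.2]
finger_gap: 0.0197
finger_force: 29.3
t 16.1 tcp nest [31.022  -0.6394] 81.00022752500358 F nest -3.042974686913983 -0.43580007050102804 5.222848568698086
scene 2.2 [array([194.9699, 315.6347]), array([191.3484, 319.1129]), array([185.6643, 324.5724])]
scene 2.28 [array([195.8197, 316.1916]), array([192.7891, 320.0595]), array([188.0305, 326.1329])]
scene 2.38 [array([196.9217, 316.8364]), array([194.6591, 321.154 ]), array([191.1061, 327.9343])]
[(np.int64(186), np.int64(330), np.int64(330)), (np.int64(188), np.int64(330), np.int64(331)), (np.int64(190), np.int64(330), np.int64(330)), (np.int64(193), np.int64(317), np.int64(319)), (np.int64(195), np.int64(316), np.int64(319))]
top 2.2 [array([181.3458, 349.1037]), array([185.5372, 348.0788]), array([192.169, 346.457])]
top 2.28 [array([182.51  , 348.8041]), array([187.5079, 347.5716]), array([195.3972, 345.6257])]
top 2.38 [array([183.8939, 348.4474]), array([189.8423, 346.9695]), array([199.2003, 344.6442])]
[]
```

```bash
python3 -m creep '[{"translation":[0,0,0],"roll":0},{"translation":[0,0,0],"roll":0},{"translation":[0,0,0],"roll":0},{"translation":[0,0,-0.2],"roll":0},{"translation":[0,0,-0.4],"roll":0},{"translation":[0.1,0,-0.6],"roll":0},{"translation":[0.3,0,-0.75],"roll":0},{"translation":[0.3,0,-0.75],"roll":0},{"translation":[0.3,0,-0.75],"roll":0},{"translation":[0.3,0,-0.75],"roll":0}]' 0.6
cat > hd.py <<'E'
from st import *
st()
for n in ['scene','top','wrist']:
  cal=cams.calibration(n); im=cams.snapshot(n); cv2.imwrite('pics/hd_%s.png'%n,im[:,:,::-1]); h=cv2.cvtColor(im,cv2.COLOR_RGB2HSV); m=((h[...,0]<8)|(h[...,0]>172))&(h[...,1]>140)&(h[...,2]>40)
  for a in (2.1,2.2,2.28,2.32):
    print(n,a,[np.round(proj(n,[*T(P,.0935+l*np.cos(a),0),.051+l*np.sin(a)],cal),1) for l in (.03,.08)])
  g=np.array([proj(n,[*T(P,.0935+l*np.cos(2.2),0),.051+l*np.sin(2.2)],cal) for l in (.03,.08)]); lo=np.maximum(g.min(0)-30,0).astype(int); hi=g.max(0).astype(int)+30
  ys,xs=np.nonzero(m[lo[0]:hi[0],lo[1]:hi[1]]); ys+=lo[0]; xs+=lo[1]
  if len(ys): print([(int(y),int(xs[ys==y].min()),int(xs[ys==y].max())) for y in np.unique(ys)][::2])
  if n=='scene': L=[im[150:250,280:400]]
  if n=='wrist': L.append(im[120:320,220:420])
cv2.imwrite('pics/hd_c.png',np.hstack([cv2.resize(L[0],(480,400)),cv2.resize(L[1],(320,400))])[:,:,::-1]) if len(L)>1 else 0
E
python3 hd.py
```

```text
time: 17.03
tcp_pos: [0.4396, -0.307, 0.1924]
ee_rot: [-0.386, -3.118, -0.0]
force: [-0.2, 0.1, -1.5]
finger_gap: 0.0509
finger_force: 0.0
t 17.0333 tcp nest [-12.7455  -0.576 ] 192.44620379484695 F nest -0.24823544762551625 0.033076627412958 -1.4917199659792257
scene 2.1 [array([194. , 314.9]), array([182.9, 322.5])]
scene 2.2 [array([195. , 315.6]), array([185.7, 324.6])]
scene 2.28 [array([195.8, 316.2]), array([188. , 326.1])]
scene 2.32 [array([196.3, 316.5]), array([189.2, 326.9])]
[(184, 325, 328), (186, 323, 330), (188, 322, 331), (190, 320, 330), (192, 318, 327), (194, 316, 322), (196, 316, 319)]
top 2.1 [array([179.8, 349.5]), array([187.9, 347.5])]
top 2.2 [array([181.3, 349.1]), array([192.2, 346.5])]
top 2.28 [array([182.5, 348.8]), array([195.4, 345.6])]
top 2.32 [array([183.1, 348.7]), array([197. , 345.2])]
wrist 2.1 [array([284.5, 318.7]), array([287.5, 318.8])]
wrist 2.2 [array([281.2, 318.7]), array([276.9, 318.8])]
wrist 2.28 [array([278.5, 318.7]), array([268.6, 318.8])]
wrist 2.32 [array([277.2, 318.7]), array([264.6, 318.8])]
[(255, 317, 318), (257, 312, 320), (259, 310, 327), (261, 308, 328), (263, 307, 329), (265, 306, 330), (267, 306, 330), (269, 305, 331), (271, 305, 331), (273, 306, 330), (275, 307, 330), (277, 308, 328), (279, 310, 327), (281, 311, 325), (283, 314, 322)]
```

View pics/hd_c.png

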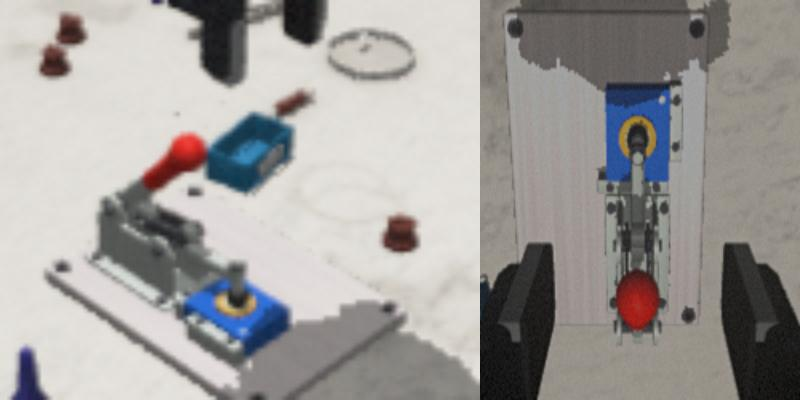

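```bash
python3 -m creep '[{"translation":[0,0,0],"roll":0},{"translation":[0,0,0],"roll":0},{"translation":[0,0,0],"roll":0},{"translation":[0,0,0],"roll":0},{"translation":[0,0,0],"roll":0},{"translation":[0,0,0],"roll":0},{"translation":[0,0,0],"roll":0},{"translation":[0,0,0],"roll":0},{"translation":[0,0,0],"roll":0},{"translation":[0,0,0],"roll":0}]' 0 30
python3 -m creep '[{"translation":[0,0,0],"roll":0},{"translation":[0,0,0],"roll":0},{"translation":[0,0,0],"roll":0},{"translation":[0,0,0],"roll":0},{"translation":[-0.1,0,0.2],"roll":0},{"translation":[-0.14,0,0.4],"roll":0},{"translation":[-0.14,0,0.55],"roll":0},{"translation":[-0.14,0,0.59],"roll":0},{"translation":[-0.14,0,0.59],"roll":0}]'
python3 -c "
from st import *
st()"
```

```text
time: 18.02
tcp_pos: [0.4395, -0.307, 0.1931]
ee_rot: [0.386, 3.118, -0.0]
force: [0.0, 1.3, -0.1]
finger_gap: -0.0001
finger_force: 0.0
time: 18.77
tcp_pos: [0.4587, -0.3113, 0.1027]
ee_rot: [-0.386, -3.114, -0.003]
force: [-0.3, 0.1, 0.3]
finger_gap: 0.0002
finger_force: 0.0
t 18.7667 tcp nest [ 6.8098 -0.1686] 102.68487795684065 F nest -0.3244353732579825 0.037263364947282704 0.2955251144514118
```

```bash
python3 -m creep '[{"translation":[-0.05,0,-0.005],"roll":0},{"translation":[-0.084,0,-0.009],"roll":0},{"translation":[-0.11,0,-0.028],"roll":0},{"translation":[-0.139,0,-0.049],"roll":0},{"translation":[-0.174,0,-0.07],"roll":0},{"translation":[-0.209,0,-0.089],"roll":0},{"translation":[-0.284,0,-0.122],"roll":0},{"translation":[-0.363,0,-0.142],"roll":0},{"translation":[-0.443,0,-0.155],"roll":0},{"translation":[-0.443,0,-0.155],"roll":0}]'
python3 hd.py | grep -v top
```

```text
time: 19.6
tcp_pos: [0.527, -0.3293, 0.1293]
ee_rot: [0.385, 3.115, -0.002]
force: [-0.3, 0.4, -0.4]
finger_gap: -0.0001
finger_force: 0.0
t 19.6 tcp nest [77.4879 -1.1342] 129.26028462074316 F nest -0.4057541532059641 0.297590757290296 -0.44634216049583136
scene 2.1 [array([194. , 314.9]), array([182.9, 322.5])]
scene 2.2 [array([195. , 315.6]), array([185.7, 324.6])]
scene 2.28 [array([195.8, 316.2]), array([188. , 326.1])]
scene 2.32 [array([196.3, 316.5]), array([189.2, 326.9])]
[(167, 307, 309), (169, 305, 309), (171, 305, 309), (173, 306, 309), (175, 307, 311), (177, 307, 311), (179, 307, 311), (181, 308, 311), (183, 308, 311), (185, 308, 311), (187, 308, 311)]
wrist 2.1 [array([221.2, 319.6]), array([206.9, 319.9])]
wrist 2.2 [array([216.7, 319.6]), array([191.7, 319.9])]
wrist 2.28 [array([213.3, 319.6]), array([180.2, 319.9])]
wrist 2.32 [array([211.6, 319.6]), array([174.7, 319.8])]
```

```bash
python3 -m creep '[{"translation":[-0.04,0,0],"roll":0},{"translation":[-0.079,0,0],"roll":0},{"translation":[-0.118,0,0.006],"roll":0},{"translation":[-0.157,0,0.013],"roll":0},{"translation":[-0.194,0,0.027],"roll":0},{"translation":[-0.231,0,0.043],"roll":0},{"translation":[-0.265,0,0.065],"roll":0},{"translation":[-0.299,0,0.087],"roll":0},{"translation":[-0.32,0,0.105],"roll":0},{"translation":[-0.32,0,0.105],"roll":0}]'
python3 -c "
from st import *
st()"
python3 -m creep '[{"translation":[-0.01,0,0.007],"roll":0},{"translation":[-0.02,0,0.014],"roll":0},{"translation":[-0.03,0,0.021],"roll":0},{"translation":[-0.035,0,0.025],"roll":0},{"translation":[-0.035,0,0.025],"roll":0}]'
python3 -c "
from st import *
st()"
```

```text
time: 20.58
tcp_pos: [0.5713, -0.34, 0.1107]
ee_rot: [-0.386, -3.117, -0.001]
force: [0.3, 0.4, -0.4]
finger_gap: 0.0003
finger_force: 0.0
t 20.5833 tcp nest [123.0188  -0.7884] 110.71323094106758 F nest 0.1940109898350004 0.47359073352945025 -0.42206724629075465
time: 21.0
tcp_pos: [0.5757, -0.3412, 0.108]
ee_rot: [-0.386, -3.117, -0.0]
force: [-2.1, 1.3, -0.5]
finger_gap: 0.0003
finger_force: 1.1
t 21.0 tcp nest [127.6067  -0.8869] 108.0479609310722 F nest -2.3432408165334095 0.8054922757354325 -0.5487298722015925
```

```bash
python3 -m creep '[{"translation":[-0.01,0,0],"roll":0},{"translation":[-0.02,0,0.005],"roll":0},{"translation":[-0.03,0,0.01],"roll":0},{"translation":[-0.03,0,0.01],"roll":0}]'
python3 -c "
from st import *
st()"
```

```text
time: 21.33
tcp_pos: [0.5766, -0.3415, 0.1075]
ee_rot: [-0.387, -3.111, -0.001]
force: [-15.8, 5.2, 9.8]
finger_gap: -0.0002
finger_force: 9.3
t 21.3333 tcp nest [128.5713  -0.897 ] 107.48129209067628 F nest -16.607535866157328 1.1986243187102077 9.818890095589616
```

```bash
python3 -m creep '[{"translation":[0.1,0,0],"roll":0},{"translation":[0.1,0,-0.25],"roll":0},{"translation":[0.2,0,-0.45],"roll":0},{"translation":[0.45,0,-0.45],"roll":0},{"translation":[0.7,0,-0.45],"roll":0},{"translation":[0.9,0,-0.45],"roll":0},{"translation":[0.9,0,-0.45],"roll":0}]' 0.3
python3 -m creep '[{"translation":[0.2,-0.05,0],"roll":0},{"translation":[0.4,-0.05,0.1],"roll":0},{"translation":[0.43,-0.05,0.2],"roll":0},{"translation":[0.43,-0.05,0.2],"roll":0},{"translation":[0.43,-0.05,0.2],"roll":0},{"translation":[0.43,-0.05,0.2],"roll":0}]'
python3 - <<'E'
from st import *
st(); cal=cams.calibration('wrist'); save('wrist','w6.png')
a=cv2.imread('pics/w6.png'); r0,c0=map(int,proj('wrist',[*P[:2],.02],cal)); print(r0,c0)
for z in [10,26]: print([(x,y,z,np.round(5*(proj('wrist',[*T(P,x/1e3,y/1e3),z/1e3],cal)-[r0-62,c0-70]))) for x in (-24,24) for y in (-20,20)])
s=save('scene','s6.png'); z=cv2.resize(a[r0-62:r0+50,c0-70:c0+70],None,fx=3.8,fy=3.8,interpolation=cv2.INTER_CUBIC)
b=cv2.resize(s[150:290,280:380][:,:,::-1],None,fx=2.6,fy=425/140); cv2.imwrite('pics/w6z.png',np.hstack([z[:425],b[:425]]))
print('knob open pred',proj('scene',[*T(P,.1492,0),.1084])); h=cv2.cvtColor(s,cv2.COLOR_RGB2HSV); m=((h[...,0]<8)|(h[...,0]>172))&(h[...,1]>150)&(h[...,2]>60)
h0=cv2.cvtColor(cv2.imread('pics/scene1.png'),cv2.COLOR_BGR2HSV); m0=((h0[...,0]<8)|(h0[...,0]>172))&(h0[...,1]>150)&(h0[...,2]>60)
for q in (m,m0): w=q[155:200,280:320]; ys,xs=np.nonzero(w); print(len(ys),ys.mean()+155,xs.mean()+280,ys.min()+155)
for th in ['red_lens_block','blue_lens_tray','dropper_bottle']: print(th,[(round(d['p'],2),np.round(d['position'])) for d in spot_in('scene',th)[:1]])
E
```

```text
time: 21.92
tcp_pos: [0.4453, -0.3083, 0.1754]
ee_rot: [-0.389, -3.117, 0.0]
force: [0.7, -1.1, -0.6]
finger_gap: 0.0257
finger_force: 0.0
time: 22.42
tcp_pos: [0.3864, -0.3018, 0.1453]
ee_rot: [0.386, 3.116, -0.001]
force: [0.0, 0.0, -0.2]
finger_gap: 0.0257
finger_force: 0.0
t 22.4167 tcp nest [-65.597   -8.3718] 145.2770336592634 F nest 0.0011013219775205026 0.01406979266259743 -0.15674198792544008
253 327
[(-24, -20, 10, array([174., 246.])), (-24, 20, 10, array([174., 457.])), (24, -20, 10, array([398., 249.])), (24, 20, 10, array([398., 451.]))]
[(-24, -20, 26, array([209., 242.])), (-24, 20, 26, array([209., 465.])), (24, -20, 26, array([443., 246.])), (24, 20, 26, array([442., 458.]))]
knob open pred [171.1104 294.5225]
122 176.0983606557377 297.91803278688525 166
122 176.0983606557377 297.91803278688525 166
red_lens_block [(0.59, array([207., 378.]))]
blue_lens_tray [(0.68, array([187., 340.]))]
dropper_bottle [(0.94, array([260., 287.]))]
```

View pics/w6z.png

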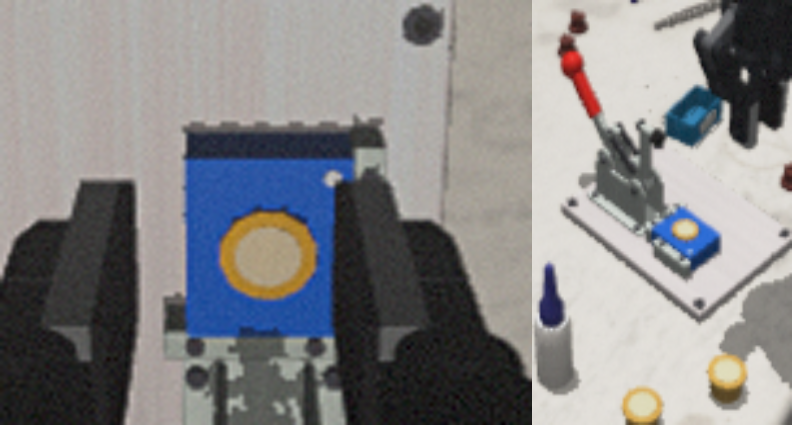

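```bash
python3 -c "
from rig import hand_in
print(hand_in())"
```

```text
the job is handed in; nothing more can be done
None
```

The job is handed in with no verdict returned: the carrier sits square against both stops, the clamp locked and held by itself for over a second with the brass cell fully down, the handle is back fully open, and the block, tray and bottle did not move.

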